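# Open the twist-lock canister and hold its cap off

## Robot

A 6-joint arm with a two-finger parallel gripper is mounted at the origin on a cart in front of the work surface, level with it; the furniture and walls round the work are solid. World frame = base frame: x ahead of the robot, y to its left, z up, the work surface at z = 0. Lengths are in m, angles in rad, forces in N, time in s.
With the tool pointing down it reaches from about 0.3 to 0.85 m from the base axis. Payload 4.2 kg.
Tool frame: the origin (TCP) lies at the very end of the fingers, on their centre line; the grasp point (between the pads) lies 19 mm behind it; z points along the fingers, y is the line along which they close (so a half turn about z gives the same grasp; the last joint's range is limited). The gripper opens to 91 mm and grips with 3 to 60 N. Pads are 32 mm wide; open, the fingers measure 118 mm over their backs; the gripper's body (76 mm by 178 mm) begins 60 mm behind the grasp point.
Start: joints at [-1.15, 0.32, 1.565, -0, 1.257, -0.02], TCP at [0.245, -0.52, 0.214] pointing down, gripper open.
Joint ranges: [-3.11, 3.11], [-0.84, 2.01], [0.21, 2.61], [-1.34, 4.49], [0.05, 2.63], [-2.56, 2.56]. Speed limits (rad/s): [2.57, 2.57, 3.14, 3.14, 3.14, 3.14].

## Interface

Orientations are given as a rotation vector (axis times angle).
In Python, from rig import status, optics, ticket gives the robot as it stands.
- The arm moves only by the tool send_rows, never from a script. Its argument "plan" is a list of rows, each a list of 2 entries, a list of its own where there are three numbers: the shift along the tool's x, y, z scaled (see below), then the turn about the tool's z scaled (see below). A call has 1 to 20 rows; each row shifts and turns the commanded pose from where the row before left it, along the tool's axes as they then stand; what a row does not reach is not made up. The controller multiplies each number of a shift by 0.02 m and each number of a turn by 0.15 rad. A row lasts 1/10 s, in which the tool goes at most 50 mm and 8.59 degrees, less where a joint would pass 70% of its speed; a pose out of reach is approached as far as the arm can. A call with a number of a shift or a turn outside -1 to 1 is refused whole. A call with a gripper value outside its range is refused whole. "gripper" is the opening, from 0 (shut) to 1 (fully open), set as the call begins (left out, the last holds). The fingers move at their own pace and stop on an object; "force" is the grip in N (left out, the last holds). Time passes only in rows, so rows that do not move let the fingers close. It gives the time, the measured TCP pose, the force, the opening and the grip force at its end, in the units of the state.
- status.read_state(): the state, without advancing time (a new reading comes with each control period).
- optics.snapshot(name): name is "scene" or "top" or "wrist"; returns a dict with "img" (480x640x3 uint8, red, green, blue), "fx", "fy", "cx", "cy" (pixels), "k1" (the pictures are not rectified: a ray, as slopes to the right and down, at radius r is drawn at 1 + k1 r^2 times it, then the intrinsics apply), "R" (3x3) and "t" (3): a world point X has camera coordinates R X + t. Camera axes: x right, y down, z forward; pixel columns grow to the right and rows downward; lengths in m; the calibration is good to about 2 mm. A picture is of the moment at which its call begins. There is no depth.
- ticket.finish_job(): hands the job in; it is judged then, once.
The state is a dict: "time": time; "joint_positions": joint angles; "joint_vel": joint speeds; "joint_efforts": joint torques, N m; "position": TCP position; "orientation": TCP orientation; "contact_force": force on the tool from outside, world axes, zero at the start; "wrist_torque": the same for the moment, N m; "gripper_width": finger opening in m; "grip_force": force on a finger pad.
Only numpy, scipy, OpenCV 4.12 (cv2) and the standard library are available. Lean on these libraries where they do the work, as an engineer would, in place of code of your own. Each camera call takes 0.05 s, during which the arm holds its last target. There are 200 camera calls.

## Task

I want to refill the white canister on the snack table: unlock its blue twist cap, lift it off and finish still holding it level above the canister, a good hand's breadth clear of the mouth, without letting go. These caps come in both hands: it may unlock clockwise or counter-clockwise, so try one way and, if it soon comes up against a stop, turn it the other way until it is free. Leave everything else on the table where it is.

Things in the scene. Friction and masses are not known exactly. Their poses are not given: they have to be found in the camera images.
- canister: White round canister, blue stripe, aluminium top, black foot 98 mm across; fixed to the table, top face 110 mm high. Origin at the centre of its underside, z up, turned up to 0.8 rad. At the start the cap is locked with its x within 0.12 rad of the canister's x. It cannot be pulled off locked; it lifts straight out only when turned 60 degrees (plus or minus 7) from the canister's x, the right way round.
- cap: Blue twist cap, about 100 g, loose but locked. Origin: centre of the underside of its flange (68 mm across, 5 mm thick) resting on the canister's top. A stem with three lugs reaches 18 mm below. Turned the wrong way it meets a hard stop within 0.5 rad; the right way it goes freely to a hard stop about 65 degrees from the canister's x. Which way is right varies and cannot be seen.
- cap_grip (a point): Point to pinch, 26 mm above the cap's origin, on the cap's wing grip: an upright bar 50 mm long along the cap's x, 16 mm thick along its y, from the flange up to 39 mm above the cap's origin.
- coffee_jar: Bystander: glass jar with a yellow-brown lid, 71 mm across, 89 mm high, origin at the centre of its underside.
- yellow_cup: Bystander: square yellow cup, 59 x 59 x 31 mm, origin at the centre of its underside.
- tea_tin: Bystander: flat red tin, 94 x 126 x 45 mm, origin at the centre of its underside.
- tea_bottle: Bystander: green bottle, 70 mm across, 268 mm high, origin at the centre of its underside.
- coffee_bottle_0: Bystander: black bottle, 68 mm across, 240 mm high, origin at the centre of its underside.
- coffee_bottle_1: Bystander: black bottle, 68 mm across, 240 mm high, origin at the centre of its underside.
- creamer_red: Bystander: small creamer portion with a red lid, 40 mm across, 19 mm high, lying near the canister, origin at the centre of its underside.
- creamer_green: Bystander: small creamer portion with a green lid, 40 mm across, 19 mm high, lying near the canister, origin at the centre of its underside.
- teaspoon: Bystander: steel teaspoon lying flat, 130 x 26 x 11 mm, origin at the centre of its underside.
- marker: Bystander: white marker pen with a blue cap lying flat, 135 mm long, 16 mm thick, origin at the centre of its underside.
Mind the look-alikes: they are no part of the job. What is meant by the cap is not black, green or red, and is the smaller of those in its own colour.

How it is judged:
By the outcome, as a careful person would: the job done as asked, in the order asked, and still so for the second after the job is handed in, while the arm keeps its last pose, push and grip.
It also fails if it takes over 42 s, if anything falls off the work surface, if the arm or the gripper's body presses on something with over 40 N, if the wrist force passes 120 N, or if a joint passes its speed limit or range.

## Working session

There is one attempt and no reset: what is moved stays moved. The work goes in short steps, Python scripts to look and compute and a tool call to move; the robot and the scene stay as the last step left them, time stands still between calls to the robot, and variables do not carry over. Pictures are saved under pics/ and viewed, at most 10 in all, crops included, and the job is handed in when it is done.

Besides the shell and the picture viewer there is one more tool, called after "Call:" in YAML: its name, and indented under it one key for each argument. send_rows: Moves the arm, as the interface text tells. Its arguments: {"type":"object","properties":{"plan":{"type":"array"},"gripper":{"type":"number"},"force":{"type":"number"}},"required":["plan"]}

```bash
mkdir -p pics; cat > h.py <<'E'
import numpy as np, cv2, pickle
from rig import status, optics
def snap(n):
    s=optics.snapshot(n); pickle.dump(s,open(f'{n}.pkl','wb')); return s
def ray(s,u,v):
    K=np.array([[s['fx'],0,s['cx']],[0,s['fy'],s['cy']],[0,0,1.]])
    p=cv2.undistortPoints(np.array([[[u,v]]],float),K,np.array([s['k1'],0,0,0.]))[0,0]
    R=np.array(s['R']);c=-R.T@np.array(s['t']); d=R.T@np.array([p[0],p[1],1]); return c,d
def onz(s,u,v,z):
    c,d=ray(s,u,v); return c+d*(z-c[2])/d[2]
E
python3 - <<'E'
from h import *
a=snap('scene');b=snap('top')
im=np.hstack([a['img'],b['img']])[:,:,::-1]
cv2.imwrite('pics/a.png',a['img'][:,:,::-1]);cv2.imwrite('pics/b.png',b['img'][:,:,::-1])
for s in(a,b):
    print(s['fx'],s['k1'],-np.array(s['R']).T@s['t'])
    h=cv2.cvtColor(s['img'],cv2.COLOR_RGB2HSV); m=cv2.inRange(h,(95,100,40),(130,255,255))
    n,l,st,c=cv2.connectedComponentsWithStats(m)
    for i in range(1,n):
        if st[i,4]>40: print(st[i],c[i].round(1), onz(s,*c[i],.13).round(3))
print(status.read_state())
E
```

```text
546.8446921200915 0.032368131153461474 [-0.17701455  1.02237206  1.05344327]
[335 212  23  21 379] [345.8 222.1] [ 0.517 -0.007  0.13 ]
[381 213  33  32 665] [397.1 231.7] [ 0.376 -0.05   0.13 ]
[254 400  11  22 140] [258.7 410.1] [0.313 0.595 0.13 ]
536.5485092098213 -0.02225998791349645 [-0.17947618 -0.14023547  1.75372075]
[322 242  20  20 280] [331.2 252. ] [ 0.519 -0.019  0.13 ]
[160 259  12   6  49] [165.8 262. ] [0.341 0.493 0.13 ]
[374 287   6  16  48] [376.4 294.3] [ 0.415 -0.195  0.13 ]
[584 335   6  12  52] [586.3 340.4] [ 0.439 -0.859  0.13 ]
[532 362  34   8 178] [548.1 365.6] [ 0.329 -0.75   0.13 ]
{'time': 0.1, 'joint_positions': array([-1.14997314e+00,  3.20224882e-01,  1.56551066e+00, -1.33626882e-05,
        1.25740374e+00, -2.00061411e-02]), 'joint_vel': array([ 0.00147868, -0.00171956, -0.00145695,  0.00129092, -0.00044514,
        0.00097163]), 'joint_efforts': array([ 5.52512902e-04, -4.13330984e+01, -2.32509720e+01,  7.29211816e-02,
        4.22572915e-02, -3.84468308e-05]), 'position': array([ 0.24516315, -0.51963634,  0.21322413]), 'orientation': array([-3.06410971e+00, -6.86535323e-01,  5.02949090e-04]), 'contact_force': array([ 1.0879459 ,  0.01054708, -0.02765913]), 'wrist_torque': array([ 0.00082461,  0.03953488, -0.04486016]), 'grip_force': 0.0, 'gripper_width': 0.0914747982866426}
```

View pics/a.png

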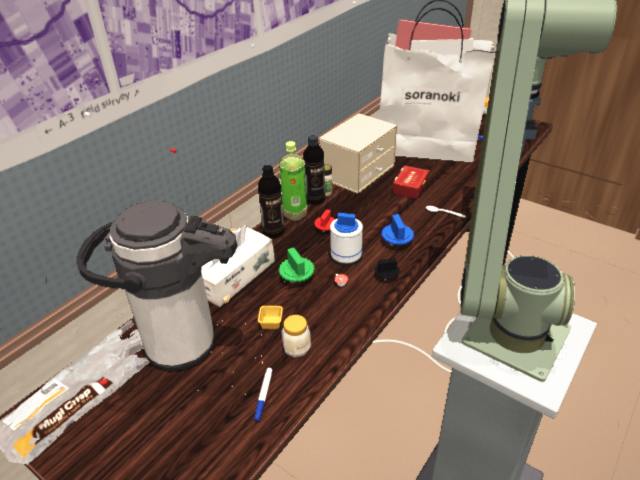

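View pics/b.png

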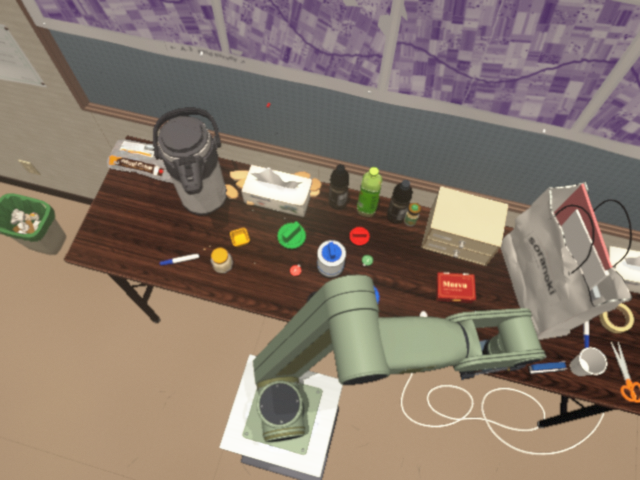

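The blue candidates are the cap on the white canister (scene 346,222; top 331,252) and a larger blue cap lying on the table (scene 397,232; top 376,294). The one on the canister is smaller and seated, so it fits the description. I'll confirm that in a crop.

```bash
python3 - <<'E'
from h import *
a=pickle.load(open('scene.pkl','rb'));b=pickle.load(open('top.pkl','rb'))
A=cv2.resize(a['img'][200:270,320:390],(400,400),interpolation=2);B=cv2.resize(b['img'][225:285,300:360],(400,400),interpolation=2)
cv2.imwrite('pics/c.png',np.hstack([A,B])[:,:,::-1])
c1,d1=ray(a,345.8,222.1);c2,d2=ray(b,331.2,252)
x=np.linalg.lstsq(np.c_[d1,-d2],c2-c1,rcond=None)[0];p,q=c1+x[0]*d1,c2+x[1]*d2
print('tri',p,q)
E
```

```text
tri [ 0.52433291 -0.01808941  0.11981569] [ 0.52329177 -0.01837068  0.11934704]
```

View pics/c.png

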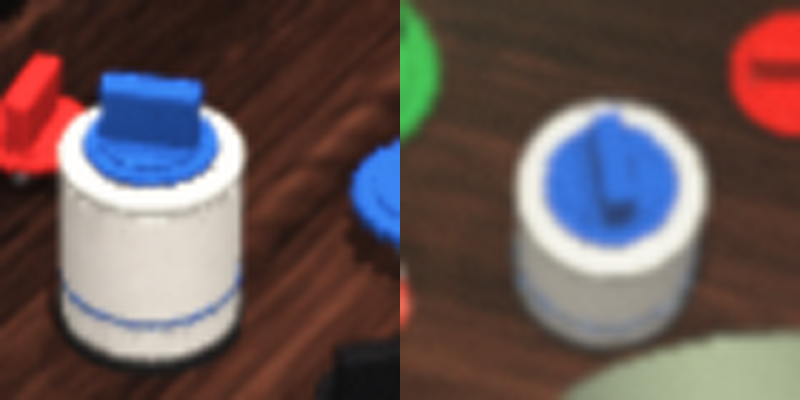

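The crop confirms it: the seated blue cap is smaller, with its wing pointing roughly away from the robot in the top view.

```bash
python3 - <<'E'
from h import *
from scipy.spatial.transform import Rotation as Ro
a=pickle.load(open('scene.pkl','rb'));b=pickle.load(open('top.pkl','rb'))
for s,P,Q in((a,(337.85,213.1),(355.35,214.5)),(b,(331.6,241.8),(333.2,257.2))):
    p,q=onz(s,*P,.149),onz(s,*Q,.149); d=q-p
    print((p+q)/2,np.hypot(*d[:2]),np.degrees(np.arctan2(d[1],d[0])))
print('canister top ellipse ctr',onz(b,300+612/6.667-60,225+188/6.667,.11))
R=Ro.from_rotvec(status.read_state()['orientation']).as_matrix();print(R.round(3))
for n,uv in dict(green=(289,218),blk0=(271,232),blk1=(315,200)).items(): print(n,onz(a,*uv,0).round(3))
E
```

```text
[ 0.52263148 -0.01931402  0.149     ] 0.04981070559527814 -153.52304893363578
[ 0.52037762 -0.02207304  0.149     ] 0.05515689652270274 -160.10750539586056
canister top ellipse ctr [ 0.52361717 -0.02068257  0.11      ]
[[ 0.904  0.427 -0.001]
 [ 0.427 -0.904  0.001]
 [ 0.    -0.002 -1.   ]]
green [ 0.78  -0.066  0.   ]
blk0 [0.78  0.025 0.   ]
blk1 [ 0.772 -0.197  0.   ]
```

Call:
send_rows:
  plan:
    - [[0.97, -0.7, 0], 0]
    - [[0.97, -0.7, 0], 0]
    - [[0.97, -0.7, 0], 0]
    - [[0.97, -0.7, 0], 0]
    - [[0.97, -0.7, 0], 0]
    - [[0.97, -0.7, 0], 0]
    - [[0.97, -0.7, 0], 0]
    - [[0.97, -0.7, 0], 0]
    - [[0.97, -0.7, 0], 0]
    - [[0.97, -0.7, 0], 0]
    - [[0.97, -0.7, 0], 0]
    - [[0.97, -0.7, 0], 0]
    - [[0.97, -0.7, 0], 0]
    - [[0.97, -0.7, 0], 0]
    - [[0.97, -0.7, 0], 0]
    - [[0.97, -0.7, 0], 0]
    - [[0.97, -0.7, 0], 0]
    - [[0.97, -0.7, 0], 0]
    - [[0.97, -0.7, 0], 0]
    - [[0, 0, 0], 0]
  gripper: 1
  force: 30

```text
time: 2.1
position: [0.466, -0.1203, 0.2136]
orientation: [-3.064, -0.691, 0.0]
contact_force: [-0.1, -0.3, -0.1]
gripper_width: 0.091
grip_force: 0.0
```

Call:
send_rows:
  plan:
    - [[0.95, -0.67, 0], 0]
    - [[0.95, -0.67, 0], 0]
    - [[0.95, -0.67, 0], 0]
    - [[0.95, -0.67, 0], 0]
    - [[0.95, -0.67, 0], 0]
    - [[0, 0, 0], 0]
    - [[0, 0, 0], 0]

```text
time: 2.8
position: [0.522, -0.0217, 0.2135]
orientation: [3.065, 0.688, -0.002]
contact_force: [-0.5, -0.4, -0.2]
gripper_width: 0.0912
grip_force: 0.0
```

```bash
python3 - <<'E'
from h import *
s=snap('wrist');cv2.imwrite('pics/d.png',s['img'][:,:,::-1])
t=status.read_state();print(t['position'],t['orientation'],t['joint_positions'],s['fx'],-np.array(s['R']).T@s['t'])
E
```

```text
[ 0.52188131 -0.02199138  0.21364819] [ 3.06514986e+00  6.86343271e-01 -2.02695140e-03] [-6.35664194e-02  2.37606173e-01  1.68189176e+00 -9.35310794e-04
  1.22318274e+00  1.06697967e+00] 371.62454561161474 [0.59726179 0.01508749 0.38306523]
```

View pics/d.png

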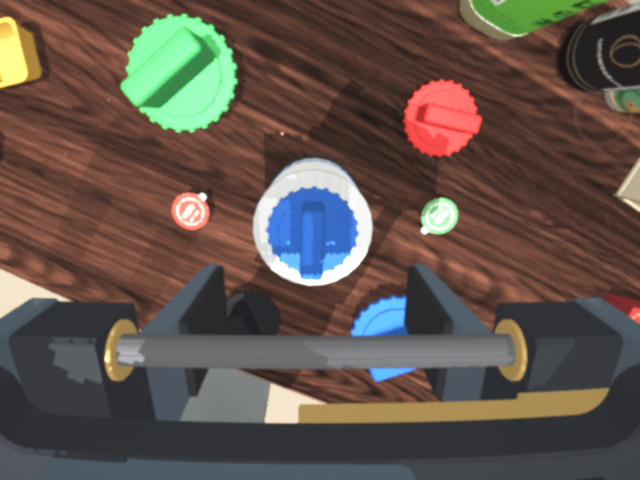

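The wrist view shows the cap on the canister with its wing top from about (313,203) to (312,277), almost parallel to the pads.

```bash
python3 - <<'E'
from h import *
from scipy.spatial.transform import Rotation as Ro
s=pickle.load(open('wrist.pkl','rb'))
m=cv2.inRange(cv2.cvtColor(s['img'],cv2.COLOR_RGB2HSV),(100,100,40),(130,255,255));m[:150]=0;m[290:]=0;m[:,:255]=0;m[:,372:]=0
c=max(cv2.findContours(m,0,1)[0],key=cv2.contourArea);print(cv2.fitEllipse(c),onz(s,*cv2.fitEllipse(c)[0],.115))
p,q=onz(s,313.5,203,.149),onz(s,312.5,277,.149);d=p-q;print((p+q)/2,np.hypot(*d[:2]),np.degrees(np.arctan2(d[1],d[0])))
t=status.read_state();R=Ro.from_rotvec(t['orientation']).as_matrix();print(R.round(3),t['position'])
print('tool delta',R.T@((p+q)/2-t['position']))
E
```

```text
((311.9336242675781, 231.03672790527344), (86.9948501586914, 87.19515228271484), 153.70652770996094) [ 0.52549099 -0.01636153  0.115     ]
[ 0.52858178 -0.015962    0.149     ] 0.05142974661575337 24.458780122703377
[[ 0.905  0.426 -0.001]
 [ 0.426 -0.905 -0.001]
 [-0.001  0.    -1.   ]] [ 0.52188131 -0.02199138  0.21364819]
tool delta [ 0.00872092 -0.00261198  0.0646356 ]
```

Call:
send_rows:
  plan:
    - [[0.28, -0.17, 0.6], 0]
    - [[0, 0, 0.8], 0]
    - [[0, 0, 0.8], 0]
    - [[0, 0, 0.8], 0]
    - [[0, 0, 0.8], 0]
    - [[0, 0, 0.5], 0]
    - [[0, 0, 0.3], 0]
    - [[0, 0, 0], 0]
    - [[0, 0, 0], 0]

```text
time: 3.75
position: [0.5265, -0.0157, 0.1223]
orientation: [3.065, 0.686, 0.001]
contact_force: [0.2, 1.3, -0.4]
gripper_width: 0.0909
grip_force: 0.0
```

Call:
send_rows:
  plan:
    - [[0, 0, 0], 0]
    - [[0, 0, 0], 0]
    - [[0, 0, 0], 0]
    - [[0, 0, 0], 0]
    - [[0, 0, 0], 0]
    - [[0, 0, 0], 0]
    - [[0, 0, 0], 0]
    - [[0, 0, 0], 0]
  gripper: 0
  force: 30

```text
time: 4.55
position: [0.5262, -0.0156, 0.1219]
orientation: [3.065, 0.687, 0.0]
contact_force: [-0.6, 0.2, 0.0]
gripper_width: 0.0303
grip_force: 0.0
```

```bash
python3 -c "
from rig import status
print(status.read_state())"
```

```text
{'time': 4.55, 'joint_positions': array([-5.14645884e-02,  3.21909469e-01,  1.81256486e+00, -1.07767876e-04,
        1.00707005e+00,  1.07855245e+00]), 'joint_vel': array([ 0.00050935, -0.00060543, -0.00023945, -0.00094923, -0.00148016,
        0.00051674]), 'joint_efforts': array([ 3.36111414e-03, -3.84752333e+01, -2.03277165e+01,  5.77255036e-02,
       -5.05784992e-02,  1.40438951e-04]), 'position': array([ 0.5261662 , -0.01561823,  0.12193498]), 'orientation': array([3.06548684e+00, 6.86849374e-01, 3.46164842e-05]), 'contact_force': array([-0.62766276,  0.22271339,  0.02874503]), 'wrist_torque': array([ 0.01834984, -0.01375756, -0.02023602]), 'grip_force': 0.0, 'gripper_width': 0.03030763654141208}
```

Call:
send_rows:
  plan:
    - [[0, 0, 0], 0]
    - [[0, 0, 0], 0]
    - [[0, 0, 0], 0]
    - [[0, 0, 0], 0]
    - [[0, 0, 0], 0]

```text
time: 5.05
position: [0.5262, -0.0157, 0.1219]
orientation: [3.065, 0.687, 0.0]
contact_force: [0.5, -0.1, -0.1]
gripper_width: 0.0157
grip_force: 30.0
```

Call:
send_rows:
  plan:
    - [[0, 0, 0], -0.5]
    - [[0, 0, 0], -0.5]
    - [[0, 0, 0], 0]

```text
time: 5.35
position: [0.5247, -0.0156, 0.122]
orientation: [-3.005, -0.914, 0.005]
contact_force: [-5.2, -0.2, 4.6]
gripper_width: 0.0159
grip_force: 30.0
```

```bash
cat > st.py <<'E'
from rig import status
import numpy as np
from scipy.spatial.transform import Rotation as Ro
t=status.read_state();R=Ro.from_rotvec(t['orientation']).as_matrix()
print(t['time'],'yaw',np.degrees(np.arctan2(R[1,0],R[0,0])),'tilt',R[:,2],t['position'],'F',t['contact_force'],'T',t['wrist_torque'],t['gripper_width'],t['grip_force'],'q6',t['joint_positions'][5])
E
python3 st.py
```

```text
5.35 yaw 33.838402324783985 tilt [-3.14732418e-03  1.42204961e-05 -9.99995047e-01] [ 0.52468795 -0.01560688  0.12200873] F [-5.15377817 -0.18077819  4.55757715] T [-0.06307115  0.85806369 -0.02925805] 0.015901807058201666 29.999414384365082 q6 0.9287487329667778
```

Call:
send_rows:
  plan:
    - [[-0.08, -0.04, 0], -0.5]
    - [[0, 0, 0], -0.5]
    - [[0, 0, 0], 0]

```text
time: 5.65
position: [0.5221, -0.0162, 0.1221]
orientation: [-2.928, -1.136, 0.007]
contact_force: [-6.6, -1.4, 5.8]
gripper_width: 0.0157
grip_force: 30.0
```

```bash
python3 st.py
```

```text
5.65 yaw 42.42143309511384 tilt [-4.77183115e-03 -8.30663181e-04 -9.99988270e-01] [ 0.5220994  -0.0162473   0.12206469] F [-6.58509026 -1.42130261  5.76395928] T [-0.3767168   1.20288433 -0.01446977] 0.015666160597808104 29.99987483024597 q6 0.7786554527416367
```

Call:
send_rows:
  plan:
    - [[-0.08, -0.08, 0], -0.5]
    - [[0, 0, 0], -0.5]
    - [[0, 0, 0], 0]

```text
time: 5.95
position: [0.5193, -0.017, 0.1221]
orientation: [-2.835, -1.353, 0.01]
contact_force: [-7.9, -4.1, 6.5]
gripper_width: 0.0155
grip_force: 30.0
```

```bash
python3 st.py
```

```text
5.95 yaw 51.02967528464739 tilt [-0.00583806 -0.00241482 -0.99998004] [ 0.51933724 -0.0169625   0.1220768 ] F [-7.9414806  -4.14459061  6.5343183 ] T [-0.83106186  1.4091474  -0.11217898] 0.015487047792056096 29.9996280670166 q6 0.6288621685573311
```

```bash
python3 - <<'E'
from h import *
s=snap('wrist');t=snap('scene')
A=cv2.resize(s['img'][200:480,150:500],(400,320));B=cv2.resize(t['img'][180:270,310:410],(400,360),interpolation=2)[:320]
cv2.imwrite('pics/e.png',np.hstack([A,B])[:,:,::-1])
E
```

```text
(no output)
```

View pics/e.png

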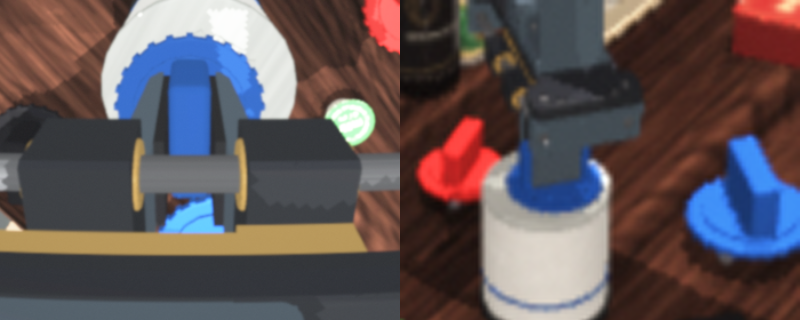

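The cap is turning with the pads; the wing's far end shows ahead of them at about (190,70) in the crop. Next I'll check the axis position.

```bash
python3 - <<'E'
from h import *
from scipy.spatial.transform import Rotation as Ro
s=pickle.load(open('wrist.pkl','rb'));t=status.read_state();R=Ro.from_rotvec(t['orientation']).as_matrix()
# flange arc: 3 points left, top, right (pixels in full image), on z=.115
f=lambda x,y:onz(s,150+x*.875,200+y*.875,.115)[:2]
P=np.array([f(*p) for p in((117,95),(135,62),(160,42),(190,35),(220,41),(245,61),(263,95))])
A=np.c_[2*P,np.ones(len(P))];x=np.linalg.lstsq(A,(P**2).sum(1),rcond=None)[0];r=np.sqrt(x[2]+x[0]**2+x[1]**2)
print(x[:2],r,'tool',R[:2,:2].T@(x[:2]-t['position'][:2]))
E
python3 st.py
```

```text
[ 0.51856012 -0.0177217 ] 0.033294165609992564 tool [-0.00107863 -0.00014109]
6.05 yaw 50.972354849023446 tilt [-0.00577082 -0.00241607 -0.99998043] [ 0.51934896 -0.01697262  0.12209821] F [-7.09168027 -4.32886929  6.85276963] T [-0.82652127  1.3977224  -0.09007065] 0.01566768344315566 30.000227987766266 q6 0.6298413122236437
```

Call:
send_rows:
  plan:
    - [[-0.12, -0.06, 0], 0]
    - [[0, 0, 0], 0]
    - [[0, 0, 0], 0]

```text
time: 6.35
position: [0.5189, -0.0172, 0.122]
orientation: [2.835, 1.353, -0.003]
contact_force: [-3.9, -2.3, 3.9]
gripper_width: 0.0155
grip_force: 30.0
```

```bash
python3 st.py
```

```text
6.35 yaw 51.00513752497157 tilt [-1.55016821e-03 -7.54737952e-04 -9.99998514e-01] [ 0.51894839 -0.01720874  0.12197186] F [-3.87556092 -2.28674293  3.88383204] T [-0.46720246  0.77390467 -0.0850353 ] 0.015539879376228843 29.99978542327881 q6 0.6263678145516274
```

Force halved, so the shift was the right way. I'll keep turning.

Call:
send_rows:
  plan:
    - [[-0.12, -0.06, 0], -0.4]
    - [[0, 0, 0], -0.4]
    - [[0, 0, 0], -0.4]
    - [[0, 0, 0], 0]
    - [[0, 0, 0], 0]

```text
time: 6.85
position: [0.516, -0.0187, 0.122]
orientation: [-2.702, -1.602, 0.005]
contact_force: [-5.5, -3.3, 5.7]
gripper_width: 0.0157
grip_force: 30.0
```

```bash
python3 st.py
```

```text
6.85 yaw 61.341878031730154 tilt [-0.0028491  -0.00152577 -0.99999478] [ 0.51599323 -0.01866329  0.12203893] F [-5.47342232 -3.34279637  5.69042964] T [-0.75794393  1.01002287 -0.19059364] 0.01568814822156999 29.999952614307404 q6 0.4439274219651131
```

```bash
python3 - <<'E'
from h import *
a=pickle.load(open('scene.pkl','rb'))
print('rim scene',onz(a,346.6,227.3,.11))
s=snap('wrist');t=snap('top')
A=cv2.resize(s['img'][180:420,150:500],(400,274));B=cv2.resize(t['img'][215:285,290:370],(400,350),interpolation=2)[:274]
cv2.imwrite('pics/f.png',np.hstack([A,B])[:,:,::-1])
E
```

```text
rim scene [ 0.51589258 -0.00975913  0.11      ]
```

View pics/f.png

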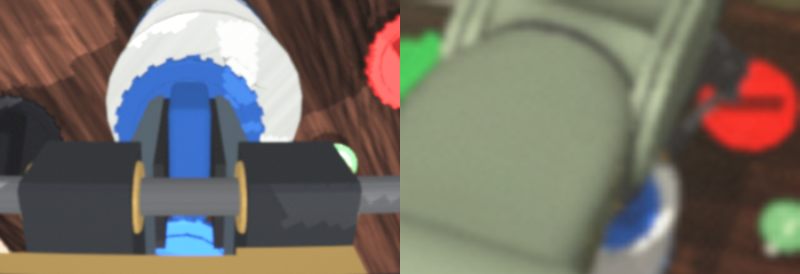

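The flange has slid off-centre from the canister (crop columns 190 against 204). The TCP is tracing an arc about a point 16 mm off the axis, and the turning moment opposes the turn. So the cap is pivoting on a lug against the stop, and counter-clockwise is the wrong way. I'll turn back to the start pose, re-centring as I go, then go clockwise.

Call:
send_rows:
  plan:
    - [[0.042, 0.024, 0], 0.47]
    - [[0.042, 0.024, 0], 0.47]
    - [[0.042, 0.024, 0], 0.47]
    - [[0.042, 0.024, 0], 0.47]
    - [[0.042, 0.024, 0], 0.47]
    - [[0.042, 0.024, 0], 0.47]
    - [[0.042, 0.024, 0], 0.47]
    - [[0.042, 0.024, 0], 0.47]
    - [[0.042, 0.024, 0], 0.47]
    - [[0, 0, 0], 0]
    - [[0, 0, 0], 0]

```text
time: 8.05
position: [0.5265, -0.0154, 0.122]
orientation: [3.067, 0.682, 0.003]
contact_force: [0.8, -0.2, 0.3]
gripper_width: 0.0162
grip_force: 30.0
```

```bash
python3 st.py
```

```text
8.05 yaw 25.065905255482804 tilt [ 2.02084688e-03  4.19285521e-04 -9.99997870e-01] [ 0.52649604 -0.01536098  0.12199192] F [ 0.78017817 -0.15831625  0.30314096] T [-0.04102061 -0.05069629  0.02709132] 0.016167660542993137 29.999640583992004 q6 1.081647409749096
```

Force is back to zero. Now I'll try clockwise.

Call:
send_rows:
  plan:
    - [[0, 0, 0], 0.5]
    - [[0, 0, 0], 0.5]
    - [[0, 0, 0], 0]

```text
time: 8.35
position: [0.5258, -0.0156, 0.1219]
orientation: [-3.109, -0.45, -0.001]
contact_force: [-1.4, -0.0, 0.5]
gripper_width: 0.0157
grip_force: 30.0
```

```bash
python3 st.py
```

```text
8.35 yaw 16.459429531125835 tilt [ 7.40663496e-04  1.09856245e-04 -9.99999720e-01] [ 0.52583537 -0.01556685  0.12193728] F [-1.44724995 -0.02211759  0.46553281] T [-0.08771424  0.02662302 -0.03438161] 0.015679932505864816 30.000424683094025 q6 1.2318795735102006
```

Call:
send_rows:
  plan:
    - [[0, 0, 0], 0.5]
    - [[0, 0, 0], 0.5]
    - [[0, 0, 0], 0.5]
    - [[0, 0, 0], 0.5]
    - [[0, 0, 0], 0]

```text
time: 8.85
position: [0.5259, -0.0158, 0.122]
orientation: [3.141, -0.018, 0.001]
contact_force: [0.8, -0.2, 0.6]
gripper_width: 0.016
grip_force: 30.0
```

```bash
python3 st.py
```

```text
8.85 yaw -0.6670115020612183 tilt [ 8.81337987e-04 -2.00447748e-04 -9.99999592e-01] [ 0.52586581 -0.01577364  0.12195141] F [ 0.81276261 -0.19123173  0.61504998] T [-0.14112132 -0.00609053  0.01147141] 0.016004588904357565 30.0003844499588 q6 1.5307873589333036
```

Call:
send_rows:
  plan:
    - [[0, 0, 0], 0.5]
    - [[0, 0, 0], 0.5]
    - [[0, 0, 0], 0.5]
    - [[0, 0, 0], 0.5]
    - [[0, 0, 0], 0]

```text
time: 9.35
position: [0.5261, -0.0158, 0.122]
orientation: [3.104, -0.486, 0.002]
contact_force: [1.1, -1.4, -1.5]
gripper_width: 0.0158
grip_force: 30.0
```

```bash
python3 st.py
```

```text
9.35 yaw -17.809668068533387 tilt [ 1.32079070e-03 -3.41136247e-04 -9.99999070e-01] [ 0.52606521 -0.01581769  0.12199588] F [ 1.14417284 -1.37826358 -1.46738749] T [-0.20597507 -0.18209367  0.00159685] 0.015752859288927053 30.000305771827698 q6 1.830068834655182
```

Call:
send_rows:
  plan:
    - [[0, 0, 0], 0.5]
    - [[0, 0, 0], 0.5]
    - [[0, 0, 0], 0.4]
    - [[0, 0, 0], 0]

```text
time: 9.75
position: [0.5261, -0.0158, 0.122]
orientation: [-3.036, 0.808, -0.002]
contact_force: [1.4, -1.6, -0.7]
gripper_width: 0.0157
grip_force: 30.0
```

```bash
python3 st.py
```

```text
9.75 yaw -29.81461551892826 tilt [ 1.25061255e-03 -2.98344204e-04 -9.99999173e-01] [ 0.52605637 -0.01578721  0.12196854] F [ 1.39272819 -1.6077432  -0.67767668] T [-0.23761128 -0.23594406  0.01798843] 0.01569182301822325 30.000080466270447 q6 2.0396018360025328
```

Call:
send_rows:
  plan:
    - [[0, 0, 0], 0.35]
    - [[0, 0, 0], 0]

```text
time: 9.95
position: [0.526, -0.0158, 0.122]
orientation: [-3.013, 0.888, -0.002]
contact_force: [1.1, -1.1, -0.8]
gripper_width: 0.0164
grip_force: 30.0
```

```bash
python3 st.py
```

```text
9.95 yaw -32.82780293277095 tilt [ 1.06888562e-03 -2.44207522e-04 -9.99999399e-01] [ 0.52597019 -0.01575667  0.12195752] F [ 1.10223322 -1.09366675 -0.82463738] T [-0.21392163 -0.35261868 -0.049517  ] 0.016369299214812044 29.99995708465576 q6 2.092184598376636
```

Call:
send_rows:
  plan:
    - [[0, 0, 0], 0.35]
    - [[0, 0, 0], 0]

```text
time: 10.15
position: [0.5259, -0.0158, 0.122]
orientation: [-2.989, 0.967, -0.002]
contact_force: [1.6, -1.3, -0.3]
gripper_width: 0.016
grip_force: 30.0
```

```bash
python3 st.py
```

```text
10.15 yaw -35.85187297912134 tilt [ 9.86852747e-04 -2.17314802e-04 -9.99999489e-01] [ 0.52592665 -0.01575777  0.12197607] F [ 1.56279256 -1.30784384 -0.34445942] T [-0.17635794 -0.4213478   0.03753115] 0.01602815032133247 30.00002235174179 q6 2.144929410382297
```

Call:
send_rows:
  plan:
    - [[0, 0, 0], 0.35]
    - [[0, 0, 0], 0]

```text
time: 10.35
position: [0.526, -0.0154, 0.122]
orientation: [-2.962, 1.045, -0.001]
contact_force: [2.5, -0.6, -0.8]
gripper_width: 0.016
grip_force: 30.0
```

```bash
python3 st.py
```

```text
10.35 yaw -38.88173637816888 tilt [ 1.12032902e-03  5.51722122e-04 -9.99999220e-01] [ 0.52599142 -0.01537803  0.12198392] F [ 2.54481325 -0.61995382 -0.80124581] T [ 0.02403005 -0.50097477 -0.03117247] 0.01596944290328427 29.999957978725433 q6 2.1975526274935024
```

Small signs of the far stop appear at about 64° of turn. I'll back off 4° and test a gentle lift.

Call:
send_rows:
  plan:
    - [[0, 0, 0], -0.45]
    - [[0, 0, 0], 0]
    - [[0, 0, -0.1], 0]
    - [[0, 0, -0.1], 0]
    - [[0, 0, 0], 0]

```text
time: 10.85
position: [0.5258, -0.0159, 0.1264]
orientation: [2.995, -0.949, 0.002]
contact_force: [3.2, -0.4, -0.7]
gripper_width: 0.016
grip_force: 30.0
```

```bash
python3 st.py
```

```text
10.85 yaw -35.15196217832487 tilt [ 9.18301692e-04 -5.08727313e-04 -9.99999449e-01] [ 0.52583674 -0.01589639  0.12637676] F [ 3.19607427 -0.35695344 -0.67754383] T [-0.17334097 -0.57385976  0.05313606] 0.01596216373329475 29.999585151672363 q6 2.1328095415671586
```

Call:
send_rows:
  plan:
    - [[0, 0, -0.2], 0]
    - [[0, 0, -0.2], 0]
    - [[0, 0, -0.2], 0]
    - [[0, 0, -0.2], 0]
    - [[0, 0, 0], 0]

```text
time: 11.35
position: [0.5243, -0.0153, 0.1423]
orientation: [2.995, -0.949, -0.004]
contact_force: [-0.4, -0.0, -1.5]
gripper_width: 0.0157
grip_force: 30.0
```

```bash
python3 st.py
```

```text
11.35 yaw -35.17165126726273 tilt [-2.15814986e-03  6.28209063e-04 -9.99997474e-01] [ 0.52434438 -0.01533885  0.1423445 ] F [-0.35471675 -0.04606367 -1.47100886] T [ 0.06854832  0.06073618 -0.0125135 ] 0.015660085671541 29.999392926692963 q6 2.1328647317608693
```

Call:
send_rows:
  plan:
    - [[0, 0, -0.3], 0]
    - [[0, 0, -0.5], 0]
    - [[0, 0, -0.6], 0]
    - [[0, 0, -0.6], 0]
    - [[0, 0, -0.6], 0]
    - [[0, 0, -0.6], 0]
    - [[0, 0, -0.6], 0]
    - [[0, 0, -0.6], 0]
    - [[0, 0, -0.6], 0]
    - [[0, 0, -0.6], 0]
    - [[0, 0, -0.5], 0]
    - [[0, 0, -0.3], 0]
    - [[0, 0, -0.1], 0]
    - [[0, 0, 0], 0]
    - [[0, 0, 0], 0]
    - [[0, 0, 0], 0]
    - [[0, 0, 0], 0]
    - [[0, 0, 0], 0]

```text
time: 13.15
position: [0.5254, -0.0157, 0.2717]
orientation: [2.995, -0.949, -0.001]
contact_force: [-0.3, 1.0, -0.3]
gripper_width: 0.016
grip_force: 30.0
```

```bash
python3 st.py; python3 - <<'E'
from h import *
t=snap('scene');cv2.imwrite('pics/g.png',cv2.resize(t['img'][130:290,230:450],(660,480))[:,:,::-1])
E
```

```text
13.15 yaw -35.16329905530738 tilt [-4.53742358e-04 -4.22504306e-05 -9.99999896e-01] [ 0.52539965 -0.01567197  0.27170524] F [-0.30168866  0.99008125 -0.30235083] T [ 0.05106399  0.03004746 -0.02531019] 0.016011175578210874 29.999415278434753 q6 2.1328675982351055
```

View pics/g.png

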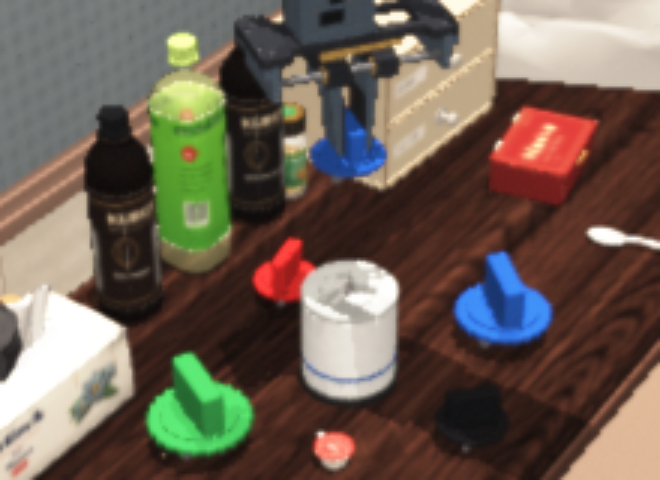

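The cap hangs level in the fingers at crop (348,155), directly above the open mouth at (350,290). Everything else in view is where it was.

```bash
python3 -c "
from rig import ticket
print(ticket.finish_job())"
```

```text
the job is handed in; nothing more can be done
None
```

The cap unlocked clockwise after counter-clockwise met a stop, and the job was handed in with it lifted off and held level, still gripped, about 13 cm above the canister's mouth.

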